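Shelve two sample tins by height

ROBOT

A 6-joint arm with a two-finger parallel gripper is mounted at the origin on the work surface. World frame = base frame: x ahead of the robot, y to its left, z up, the work surface at z = 0. Lengths are in m, angles in rad, forces in N, time in s.
With the tool pointing down it reaches from about 0.275 to 0.725 m from the base axis. Payload 15.9 kg.
Tool frame: the origin (TCP) lies where the fingers leave the gripper's body, on its centre line; the fingertips stand 73 mm ahead of it and the grasp point (between the pads) lies 54 mm ahead of it; z points along the fingers, y is the line along which they close (so a half turn about z gives the same grasp; the last joint's range is limited). The gripper opens to 85 mm and grips with 20 to 120 N. Pads are 22 mm wide; open, the fingers measure 114 mm over their backs; the gripper's body (76 mm by 85 mm) begins 54 mm behind the grasp point. The pads swing forward as they close: fully open they stand 13 mm farther back than shut.
Start: joints at [1.234, 0.213, -0.034, 1.323, 0, 1.571], TCP at [0.165, 0.472, 0.304] pointing down, gripper open.
Joint ranges: [-2.98, 2.98], [-0.74, 1.72], [-1.14, 1.35], [-2.1, 2.04], [-1.57, 1.44], [-3.14, 3.14]. Speed limits (rad/s): [1.89, 1.89, 2.39, 2.57, 3.14, 3.14].

INTERFACE

Orientations are given as [roll, pitch, yaw] about the fixed x, y, z axes, in that order (R = Rz(yaw) Ry(pitch) Rx(roll)).
In Python, from station import manip gives the robot as it stands.
- The arm moves only by the shell command python3 -m crank 'ROWS' [FORCE]. ROWS is JSON, a list of rows, each a list of 7 numbers: the turn, a rotation vector about the tool's x, y, z in degrees, then the shift along the tool's x, y, z in cm, then the gripper command: -1 is fully open, 1 is shut, values between are in proportion. A call has 1 to 5 rows; each row shifts and turns the commanded pose from where the row before left it, along the tool's axes as they then stand; what a row does not reach is not made up. A row lasts 1/8 s, in which the tool goes at most 62.5 mm and 10.7 degrees, less where a joint would pass 70% of its speed; a pose out of reach is approached as far as the arm can. A call with a gripper value outside its range is refused whole. The fingers move at their own pace and stop on an object; FORCE is the grip in N (left out, the last holds). Time passes only in rows, so rows that do not move let the fingers close. It gives the time, the measured TCP pose, the force, the opening and the grip force at its end, in the units of the state.
- manip.get_obs(): the state, without advancing time (a new reading comes with each control period).
- manip.get_image(name): name is "scene" or "top" or "wrist"; returns the picture (420x560x3 uint8, red, green, blue); there is no depth.
- manip.get_calibration(name): a dict with "camera_matrix" (3x3 intrinsics, pixels), "R" (3x3) and "t" (3): a world point X has camera coordinates R X + t. Camera axes: x right, y down, z forward; pixel columns grow to the right and rows downward; lengths in m; the calibration is good to about 2 mm. The wrist camera is an equidistant fisheye: a pixel r from the principal point sees the ray r / f radians off the axis. A picture is of the moment at which its call begins: read the wrist's pose just before it. get_calibration takes no time and is no camera call; for the wrist camera it gives the pose at the moment of the call.
- manip.finish_job(): hands the job in; it is judged then, once.
The state is a dict: "clock": time; "joints": joint angles; "joint_vel": joint speeds; "effort": joint torques, N m; "ee_pos": TCP position; "tcp_rot": TCP orientation; "ft_force": force on the tool from outside, world axes, zero at the start; "wrist_torque": the same for the moment, N m; "opening": opening from 0.0 (shut) to 1.0 (fully open); "grasp_force": force on a finger pad.
Only numpy, scipy, OpenCV 4.12 (cv2) and the standard library are available. Lean on these libraries where they do the work, as an engineer would, in place of code of your own. Each camera call takes 0.05 s, during which the arm holds its last target. There are 200 camera calls.

TASK

Put the two closed metal sample tins away on the white stepped rack, each on the tier with the headroom for its height: the short tin on the bottom tier, the tall tin on the middle board. Stand each on its tier's open front step, then push it straight back until it no longer sticks out from under the board above it. Keep both tins upright all the time.

Things in the scene. Friction and masses are not known exactly. Their poses are not given: they have to be found in the camera images.
- tall_tin: Closed round sample tin of plain bare metal with a flat lid, a straight cylinder 66 mm in diameter and 78 mm tall, about 250 g. Lid and body are one rigid piece. Stands upright on the table. Origin: centre of its underside; z up along its axis. Its yaw means nothing.
- short_tin: Closed round sample tin of plain bare metal with a flat lid, a straight cylinder 66 mm in diameter and 50 mm tall, about 170 g. Lid and body are one rigid piece. Stands upright on the table. Origin: centre of its underside; z up along its axis. Its yaw means nothing.
- bottom_mouth (a point): White rack, fixed: 3 boards 220 wide, dark front edges, stepped, rising to the back. Point on the bottom board's top face (12 mm over the table), mid width, below the middle board's front edge. x to the back (from the robot), z up. Bottom board: x -90 to +180, its open front step 90 deep. Middle board over it from x = 0, 66 mm headroom. 8 mm posts only at y +-106. Lip 14 high at the back edge.
- middle_mouth (a point): The same on the middle board: point on its top face (84 mm over the table; 90 mm behind and 72 mm above bottom_mouth), mid width, below the top board's front edge. Same axes. Middle board (6 mm thick): x -90 to +90, its open front step 90 deep. Top board over it from x = 0 to +90, 94 mm headroom, 6 mm thick, rack's top. Posts at y +-106, back lip 14 high. Push a tin below half height lest it tips.
Mind the look-alikes: they are no part of the job. Leave any pink look-alike of the tall_tin alone.

How it is judged:
By the outcome, as a careful person would: the job done as asked, in the order asked, and still so for the second after the job is handed in, with the robot touching nothing.
It also fails if it takes over 72 s, if anything falls off the work surface, if the arm or the gripper's body presses on something with over 40 N, if the wrist force passes 120 N, or if a joint passes its speed limit or range.

## Working session

There is one attempt and no reset: what is moved stays moved. The work goes in short steps, Python scripts to look and compute and a shell command to move; the robot and the scene stay as the last step left them, time stands still between calls to the robot, and variables do not carry over. Pictures are saved under pics/ and viewed, at most 10 in all, crops included, and the job is handed in when it is done.

```bash
mkdir -p pics; python3 - <<'E'
from station import manip
import cv2,numpy as np
for n in ("scene","top"):
    im=manip.get_image(n); cv2.imwrite(f"pics/{n}0.png",im[:,:,::-1])
    c=manip.get_calibration(n); print(n,np.round(c["camera_matrix"],1).tolist(),np.round(c["R"],3).tolist(),np.round(c["t"],3).tolist())
o=manip.get_obs(); print(o)
E
```

```text
scene [[429.6, 0.0, 281.6], [0.0, 429.6, 208.6], [0.0, 0.0, 1.0]] [[0.702, 0.712, 0.012], [0.39, -0.37, -0.843], [-0.596, 0.597, -0.537]] [-0.439, -0.098, 1.439]
top [[421.6, 0.0, 279.6], [0.0, 421.6, 206.2], [0.0, 0.0, 1.0]] [[-0.027, -1.0, 0.015], [-0.995, 0.026, -0.098], [0.097, -0.017, -0.995]] [0.088, 0.546, 0.954]
{'clock': 0.1, 'joints': array([ 1.23404677e+00,  2.13313438e-01, -3.49904463e-02,  1.32351951e+00,
       -3.57771833e-05,  1.57080103e+00]), 'joint_vel': array([-0.00128473, -0.00071723,  0.0021335 , -0.00097442,  0.00171544,
        0.00074296]), 'effort': array([-3.12503456e-03, -6.87249970e+01,  4.87805057e+01,  1.22326272e-02,
       -2.23606953e-04,  1.28053165e-05]), 'ee_pos': array([0.16513878, 0.47168571, 0.30346472]), 'tcp_rot': array([-3.14056559e+00,  3.57819957e-05,  2.80483843e+00]), 'ft_force': array([0.55900899, 0.05112683, 0.05190338]), 'wrist_torque': array([-0.03124371, -0.01976883, -0.04973083]), 'grasp_force': 0.0, 'opening': 1.0013061843238305}
```

View pics/scene0.png

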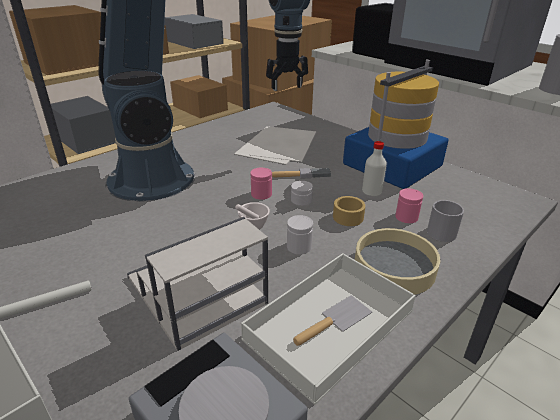

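View pics/top0.png

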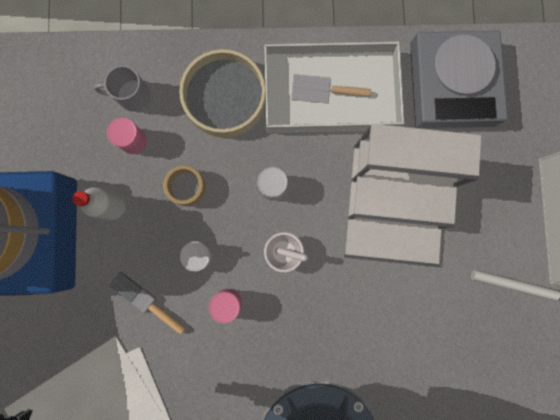

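Candidates for the tins, in top-image pixels:
- (272,182) is bare metal with a lid, and the taller one in the scene view at (300,235).
- (195,256) is bare metal and the shorter one, at scene (302,193).
- (225,306) and (125,133) are pink look-alikes.
- (123,83) is an open grey mug.
- (284,252) is a mortar.

The two bare metal closed ones fit the description. I'll confirm them in an enlarged crop.

```bash
cat > h.py <<'E'
from station import manip
import numpy as np
def ray(n,uv,z):
    c=manip.get_calibration(n); K,R,t=map(np.array,(c["camera_matrix"],c["R"],c["t"]))
    d=R.T@np.linalg.solve(K,[*uv,1.]); o=-R.T@t
    return o+d*(z-o[2])/d[2]
def proj(n,X):
    c=manip.get_calibration(n); K,R,t=map(np.array,(c["camera_matrix"],c["R"],c["t"]))
    p=K@(R@np.array(X)+t); return p[:2]/p[2]
E
python3 - <<'E'
from h import *; import cv2
s=cv2.imread("pics/scene0.png"); t=cv2.imread("pics/top0.png")
a=cv2.resize(s[170:260,240:340],None,fx=4,fy=4,interpolation=cv2.INTER_CUBIC)
b=cv2.resize(t[115:275,335:485],(375,400),interpolation=cv2.INTER_CUBIC)
a=cv2.resize(a,(400,360)); a=cv2.copyMakeBorder(a,0,40,0,0,cv2.BORDER_CONSTANT)
cv2.imwrite("pics/crop1.png",np.hstack([a,b]))
for nm,uv,h in(("tall",(272,182),.078),("short",(195,256),.05)):
    X=ray("top",uv,h); print(nm,X,np.hypot(*X[:2]),"lid in scene",proj("scene",X),"base",proj("scene",[X[0],X[1],0]))
E
```

```text
tall [0.59679878 0.08980415 0.078     ] 0.6035176594371285 lid in scene [299.36545841 222.39669587] base [298.35110988 246.73714267]
short [0.43840025 0.26599994 0.05      ] 0.5127872336801502 lid in scene [301.02080858 186.25152931] base [300.43438918 200.25145095]
```

View pics/crop1.png

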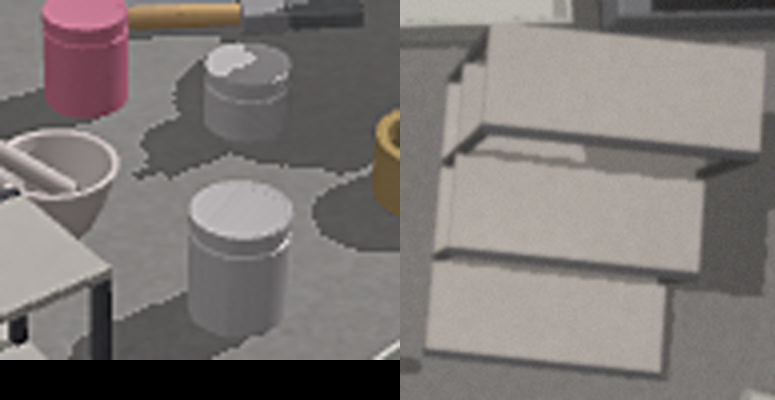

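```bash
python3 - <<'E'
from h import *
from scipy.optimize import least_squares
px=np.array([(345,255.8),(439.8,263.8),(349.4,217),(454.2,223),(369.8,164.6),(479,175.8)])
q=np.array([(-.09,.11,0),(-.09,-.11,0),(0,.11,.072),(0,-.11,.072),(.09,.11,.172),(.09,-.11,.172)])+[0,0,.012]
for p,z in zip(px,q[:,2]): print(np.round(ray("top",p,z),3))
def W(v): 
    c,s=np.cos(v[2]),np.sin(v[2]); return q@np.array([[c,-s,0],[s,c,0],[0,0,1]]).T+[v[0],v[1],0]
f=lambda v: np.ravel([proj("top",X) for X in W(v)]-px)
r=least_squares(f,[.55,-.15,0]); print(r.x,np.round(r.fun.reshape(-1,2),1))
for X in W(r.x): print(proj("scene",X).round(0), end=' ')
E
```

```text
[ 0.429 -0.076  0.012]
[ 0.404 -0.298  0.012]
[ 0.514 -0.077  0.084]
[ 0.495 -0.307  0.084]
[ 0.61  -0.104  0.184]
[ 0.582 -0.319  0.184]
[ 0.50588643 -0.19711507 -0.11805549] [[ 0.4 -0.3]
 [-0.8  0.3]
 [ 4.7 -2.2]
 [-0.2  1.1]
 [-2.7  1. ]
 [-1.1  0.1]]
[209. 242.] [127. 275.] [225. 236.] [137. 272.] [244. 218.] [146. 257.]
```

```bash
python3 - <<'E'
import cv2,numpy as np
s=cv2.imread("pics/scene0.png"); t=cv2.imread("pics/top0.png")
a=cv2.resize(s[210:350,120:280],(640,560),interpolation=cv2.INTER_CUBIC)
cv2.imwrite("pics/crop2.png",a)
E
```

```text
(no output)
```

View pics/crop2.png

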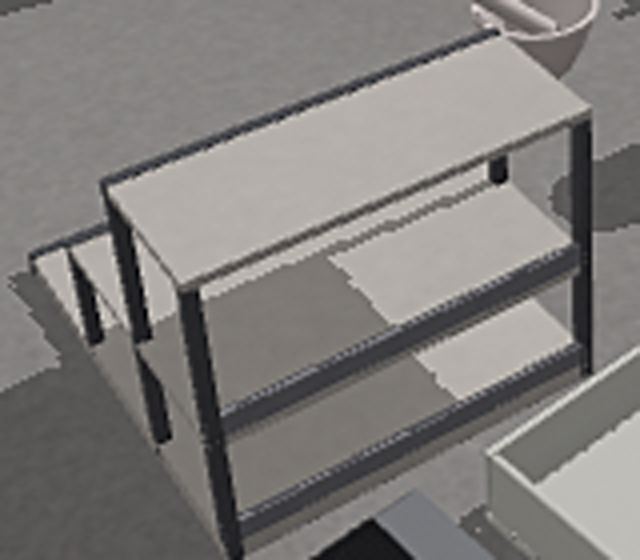

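The crop shows both closed bare-metal tins, the tall one in front and the short one behind, both distinct from the pink one. The scene crop puts the top board's front corners at (244,217) and (146,255). The fit predicts (244,218) and (146,257), so the rack pose holds: bottom_mouth ≈ (0.506, -0.197), yaw ≈ -0.12.

Next I turn the tool to the rack's yaw and go above the short tin.

```bash
python3 -m crank '[[0,0,10.5,0,0,0,-1],[0,0,10.5,0,0,0,-1],[0,0,10.5,0,0,0,-1],[0,0,10.5,0,0,0,-1],[0,0,10.5,0,0,0,-1]]' 40 >/dev/null
python3 -m crank '[[0,0,10.5,0,0,0,-1],[0,0,10.5,0,0,0,-1],[0,0,10.5,0,0,0,-1],[0,0,10.5,0,0,0,-1],[0,0,10.5,0,0,0,-1]]' >/dev/null
python3 -m crank '[[0,0,10.5,0,0,0,-1],[0,0,10.5,0,0,0,-1],[0,0,10.5,0,0,0,-1],[0,0,10.5,0,0,0,-1],[0,0,10.5,0,0,0,-1]]'
python3 -m crank '[[0,0,10,0,0,0,-1],[0,0,0,5,2.9,0,-1],[0,0,0,5,2.9,0,-1],[0,0,0,5,2.9,0,-1],[0,0,0,5,2.9,0,-1]]'
python3 -m crank '[[0,0,0,5,2.9,0,-1],[0,0,0,4.5,2.7,0,-1],[0,0,0,0,0,0,-1]]'
```

```text
clock: 1.98
ee_pos: [0.388, 0.2579, 0.3019]
tcp_rot: [-2.921, 0.125, 0.473]
ft_force: [0.6, 1.4, 0.3]
opening: 1.0
grasp_force: 0.0
clock: 2.6
ee_pos: [0.6264, 0.1801, 0.2416]
tcp_rot: [-2.901, 0.161, 0.366]
ft_force: [1.2, -0.0, 0.5]
opening: 1.001
grasp_force: 0.0
clock: 2.98
ee_pos: [0.6961, 0.1712, 0.2255]
tcp_rot: [-2.901, 0.163, 0.366]
ft_force: [0.1, -0.6, -0.5]
opening: 0.997
grasp_force: 0.0
```

The tool drifted during the turn, so I check the state before going on.

```bash
python3 - <<'E'
from h import *
o=manip.get_obs(); print(o["joints"].round(3),o["ee_pos"],o["tcp_rot"])
from scipy.spatial.transform import Rotation as R
print(R.from_euler("xyz",o["tcp_rot"]).as_matrix().round(3))
E
python3 -m crank '[[0,0,10,0,0,0,-1]]'; python3 -c "
from station import manip
print(manip.get_obs()['joints'].round(3))"
```

```text
[0.172 0.973 1.003 1.807 0.205 2.946] [0.69609458 0.17117769 0.22549189] [-2.90091196  0.16313951  0.36573667]
[[ 0.921  0.311 -0.233]
 [ 0.353 -0.921  0.166]
 [-0.162 -0.235 -0.958]]
clock: 3.1
ee_pos: [0.6945, 0.1718, 0.2281]
tcp_rot: [-2.933, 0.201, 0.191]
ft_force: [-0.2, -0.6, 0.7]
opening: 1.002
grasp_force: 0.0
[0.173 0.966 0.995 1.805 0.205 3.124]
```

Joint 6 runs opposite to my assumption and hit its stop at 3.14. The reachable half-turn is yaw ≈ 3.02, with tool x pointing back toward the robot. I unwind, then level.

```bash
cat > lev.py <<'E'
from h import *
from scipy.spatial.transform import Rotation as R
def go(target=None,tilt=0,yaw=3.024):
    """remaining turn (tool rotvec deg) and shift (tool cm, in current axes / in target axes)"""
    o=manip.get_obs(); A=R.from_euler("xyz",o["tcp_rot"]); B=R.from_euler("xyz",[np.pi,0,yaw])*R.from_euler("y",-tilt,degrees=True)
    print("joints",o["joints"].round(2),"pos",o["ee_pos"].round(4),"turn",np.degrees((A.inv()*B).as_rotvec()).round(1))
    if target is not None:
        d=np.array(target)-o["ee_pos"]; print("shift cm now",(100*A.inv().apply(d)).round(2),"in target axes",(100*B.inv().apply(d)).round(2))
E
python3 -m crank '[[0,0,-10.5,0,0,0,-1],[0,0,-10.5,0,0,0,-1],[0,0,-10.5,0,0,0,-1],[0,0,-10.5,0,0,0,-1],[0,0,-10.5,0,0,0,-1]]' >/dev/null
python3 -m crank '[[0,0,-10.5,0,0,0,-1],[0,0,-10.5,0,0,0,-1],[0,0,-10.5,0,0,0,-1],[0,0,-10.5,0,0,0,-1],[0,0,-10.5,0,0,0,-1]]' >/dev/null
python3 -m crank '[[0,0,-10.5,0,0,0,-1],[0,0,-10.5,0,0,0,-1],[0,0,-10.5,0,0,0,-1],[0,0,0,0,0,0,-1]]'
python3 -c "
from lev import *
go((.438,.266,.2))"
```

```text
clock: 4.85
ee_pos: [0.6941, 0.1719, 0.2295]
tcp_rot: [3.13, -0.288, 2.556]
ft_force: [-0.0, -1.4, 0.7]
opening: 0.999
grasp_force: 0.0
joints [0.17 0.96 0.99 1.81 0.21 0.74] pos [0.6941 0.1719 0.2295] turn [  4.5 -16.  -26.7]
shift cm now [24.61 -6.43 10.29] in target axes [26.54  6.34  2.95]
```

```bash
python3 -m crank '[[1.5,-5.3,-8.9,0,0,0,-1],[1.5,-5.3,-8.9,0,0,0,-1],[1.5,-5.3,-8.9,0,0,0,-1],[0,0,0,0,0,0,-1]]'
python3 -m crank '[[0,0,0,5.3,1.3,0,-1],[0,0,0,5.3,1.3,0,-1],[0,0,0,5.3,1.3,0,-1],[0,0,0,5.3,1.3,0,-1],[0,0,0,5.3,1.3,0,-1]]' >/dev/null
python3 -m crank '[[0,0,0,0,0,0,-1]]'
python3 - <<'E'
from lev import *
import cv2
go((.438,.266,.08))
c=manip.get_calibration("wrist"); im=manip.get_image("wrist"); cv2.imwrite("pics/w1.png",im[:,:,::-1])
print({k:np.round(v,3).tolist() for k,v in c.items()})
E
```

```text
clock: 5.35
ee_pos: [0.6929, 0.1723, 0.2298]
tcp_rot: [3.141, -0.003, 3.021]
ft_force: [-0.7, 0.7, -0.3]
opening: 1.004
grasp_force: 0.0
clock: 6.1
ee_pos: [0.437, 0.2683, 0.2304]
tcp_rot: [3.14, -0.005, 3.02]
ft_force: [1.5, -0.3, 1.2]
opening: 0.996
grasp_force: 0.0
joints [ 0.55  0.27 -0.15  1.15  0.    0.67] pos [0.437  0.2683 0.2304] turn [ 0.1 -0.3 -0.2]
shift cm now [-0.2  -0.24 15.04] in target axes [-0.12 -0.22 15.04]
{'camera_matrix': [[325.192, 0.0, 277.66], [0.0, 325.192, 204.322], [0.0, 0.0, 1.0]], 'R': [[0.122, 0.993, 0.0], [0.958, -0.117, 0.263], [0.261, -0.032, -0.965]], 't': [-0.32, -0.401, 0.203]}
```

View pics/w1.png

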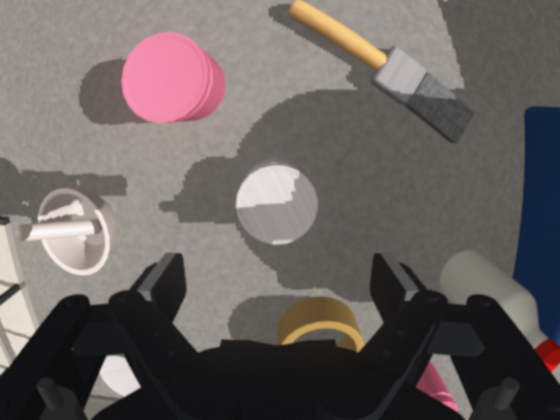

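The short tin's lid is at (277,204), centred between the finger pads (x 180 and 375). It back-projects to (0.438, 0.269), which agrees with the top camera. I go straight down and grip.

```bash
python3 -m crank '[[0,0,0,0,0,5,-1],[0,0,0,0,0,4,-1],[0,0,0,0,0,3,-1],[0,0,0,0,0,3,-1],[0,0,0,0,0,0,-1]]'
python3 -m crank '[[0,0,0,0,0,0,1],[0,0,0,0,0,0,1],[0,0,0,0,0,0,1],[0,0,0,0,0,0,1],[0,0,0,0,0,0,1]]' 40
python3 -m crank '[[0,0,0,0,0,-2,1],[0,0,0,0,0,-4,1],[0,0,0,0,0,-5,1],[0,0,0,0,0,-3,1],[0,0,0,0,0,0,1]]'
python3 -c "
from lev import *
c,s=np.cos(-.118),np.sin(-.118)
go((.506-.047*c,-.197-.047*s,.08+.012))"
```

```text
clock: 6.78
ee_pos: [0.439, 0.2666, 0.0779]
tcp_rot: [-3.14, -0.006, 3.02]
ft_force: [0.8, 0.2, 0.8]
opening: 0.999
grasp_force: 0.0
clock: 7.4
ee_pos: [0.44, 0.2677, 0.0809]
tcp_rot: [3.14, 0.0, 3.023]
ft_force: [1.6, -1.7, 7.6]
opening: 0.76
grasp_force: 45.0
clock: 8.02
ee_pos: [0.4403, 0.2679, 0.2221]
tcp_rot: [3.138, 0.001, 3.024]
ft_force: [0.0, 0.0, -1.9]
opening: 0.759
grasp_force: 45.3
joints [ 0.55  0.27 -0.17  1.13  0.    0.66] pos [0.4403 0.2679 0.2221] turn [ 0.2  0.1 -0. ]
shift cm now [ -7.27 -45.44  12.85] in target axes [ -7.28 -45.39  13.01]
```

```bash
python3 -m crank '[[0,0,0,-0.8,-5,0,1],[0,0,0,-0.8,-5,0,1],[0,0,0,-0.8,-5,0,1],[0,0,0,-0.8,-5,0,1],[0,0,0,-0.8,-5,0,1]]' >/dev/null
python3 -m crank '[[0,0,0,-0.8,-5,0,1],[0,0,0,-0.8,-5,0,1],[0,0,0,-0.8,-5,0,1],[0,0,0,-0.8,-5,0,1],[0,0,0,0,0,0,1]]'
python3 - <<'E'
from lev import *
import cv2
c,s=np.cos(-.118),np.sin(-.118)
go((.506-.047*c,-.197-.047*s,.08+.012))
ims=[manip.get_image(n)[:,:,::-1] for n in("top","scene")]
cv2.imwrite("pics/a1.png",np.hstack([cv2.resize(ims[0][110:290,320:500],(396,396)),cv2.resize(ims[1][150:350,90:290],(396,396))]))
E
```

```text
clock: 9.28
ee_pos: [0.4575, -0.1907, 0.2177]
tcp_rot: [3.141, -0.004, 3.02]
ft_force: [-0.9, 0.6, -2.3]
opening: 0.764
grasp_force: 45.8
joints [-0.39  0.24 -0.22  1.11 -0.   -0.27] pos [ 0.4575 -0.1907  0.2177] turn [ 0.  -0.2 -0.2]
shift cm now [-0.24 -0.06 12.57] in target axes [-0.19 -0.05 12.57]
```

View pics/a1.png

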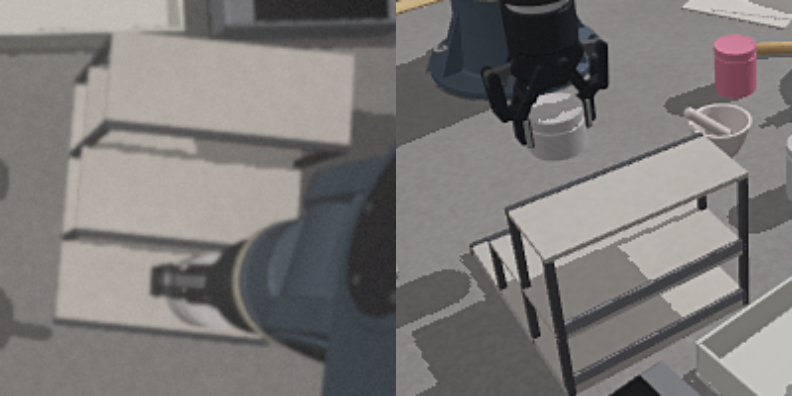

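The tin hangs level above the mid-width of the bottom step. I lower it.

```bash
python3 -m crank '[[0,0,0,-0.1,0,4,1],[0,0,0,-0.1,0,4,1],[0,0,0,0,0,2.5,1],[0,0,0,0,0,1.2,1],[0,0,0,0,0,0,1]]'
python3 -m crank '[[0,0,0,0,0,0.3,1],[0,0,0,0,0,0.3,1],[0,0,0,0,0,0,1]]'
```

```text
clock: 10.0
ee_pos: [0.4596, -0.1875, 0.1017]
tcp_rot: [3.141, -0.003, 3.025]
ft_force: [0.4, 0.1, -1.2]
opening: 0.764
grasp_force: 45.9
clock: 10.38
ee_pos: [0.4599, -0.1882, 0.0961]
tcp_rot: [3.141, -0.002, 3.024]
ft_force: [0.6, -0.8, -1.9]
opening: 0.761
grasp_force: 45.9
```

```bash
python3 -m crank '[[0,0,0,0,0,0.2,1],[0,0,0,0,0,0.1,1],[0,0,0,0,0,0,1]]'
python3 -m crank '[[0,0,0,0,0,0.1,1],[0,0,0,0,0,0,1]]'
```

```text
clock: 10.75
ee_pos: [0.4598, -0.1882, 0.093]
tcp_rot: [3.141, -0.002, 3.024]
ft_force: [0.4, 0.4, -2.3]
opening: 0.762
grasp_force: 46.0
clock: 11.0
ee_pos: [0.4598, -0.1882, 0.0928]
tcp_rot: [3.141, -0.002, 3.024]
ft_force: [-8.0, 2.0, 19.9]
opening: 0.763
grasp_force: 48.1
```

Contact at 20 N, so I release, rise, retreat and tilt for the push.

```bash
python3 -m crank '[[0,0,0,0,0,0,-1],[0,0,0,0,0,0,-1],[0,0,0,0,0,0,-1],[0,0,0,0,0,0,-1]]'
python3 -m crank '[[0,0,0,0,0,-3,-1],[0,0,0,0,0,-5,-1],[0,0,0,4,0,-1,0.2],[0,0,0,4,0,0,0.2],[0,0,0,4,0,0,0.2]]'
python3 -m crank '[[0,-9,0,0,0,0,0.2],[0,-9,0,0,0,0,0.2],[0,-9,0,0,0,0,0.2],[0,-9,0,0,0,0,0.2],[0,-9,0,0,0,0,0.2]]' 
python3 -m crank '[[0,0,0,0,0,0,0.2]]'
python3 -c "
from lev import *
go((.3426,-.1745,.076),45)"
```

```text
clock: 11.5
ee_pos: [0.4598, -0.1882, 0.0919]
tcp_rot: [3.141, -0.002, 3.024]
ft_force: [0.0, 0.6, -0.4]
opening: 1.001
grasp_force: 0.0
clock: 12.12
ee_pos: [0.3397, -0.174, 0.1823]
tcp_rot: [3.141, -0.002, 3.025]
ft_force: [-0.5, -0.4, -0.4]
opening: 0.409
grasp_force: 0.0
clock: 12.75
ee_pos: [0.3437, -0.1793, 0.1915]
tcp_rot: [3.136, 0.778, 3.025]
ft_force: [-141.7, 108.9, -129.2]
opening: 0.398
grasp_force: 0.0
clock: 12.88
ee_pos: [0.3448, -0.1814, 0.1934]
tcp_rot: [3.141, 0.78, 3.026]
ft_force: [-0.8, 0.7, -1.2]
opening: 0.402
grasp_force: 0.0
joints [-0.75 -0.38 -1.13  0.15  0.43 -0.48] pos [ 0.3448 -0.1814  0.1934] turn [ 0.1 -0.3  0.1]
shift cm now [8.47 0.66 8.13] in target axes [8.51 0.66 8.09]
```

The arm reached joint 3's stop (−1.13) during the tilt, and that call's end reading spiked to about 220 N. It reads about 0 again now. I back off from the stop with slightly less tilt, move slower, and check that nothing in the scene was struck.

```bash
python3 -m crank '[[0,4,0,0.5,0,1.5,0.2],[0,3,0,0.5,0,1.5,0.2],[0,0,0,0,0,0,0.2]]'
python3 - <<'E'
from lev import *
import cv2
go((.3531,-.1758,.081),38)
ims=[manip.get_image(n)[:,:,::-1] for n in("top","scene")]
cv2.imwrite("pics/a2.png",np.hstack([cv2.resize(ims[0][110:290,320:500],(396,396)),cv2.resize(ims[1][50:350,10:310],(396,396))]))
E
```

```text
clock: 13.25
ee_pos: [0.3561, -0.1798, 0.1602]
tcp_rot: [3.134, 0.648, 3.025]
ft_force: [0.1, -0.6, -0.0]
opening: 0.398
grasp_force: 0.0
joints [-0.66 -0.26 -1.08  0.18  0.33 -0.45] pos [ 0.3561 -0.1798  0.1602] turn [ 0.5 -0.9  0. ]
shift cm now [5.05 0.32 6.12] in target axes [5.15 0.37 6.03]
```

View pics/a2.png

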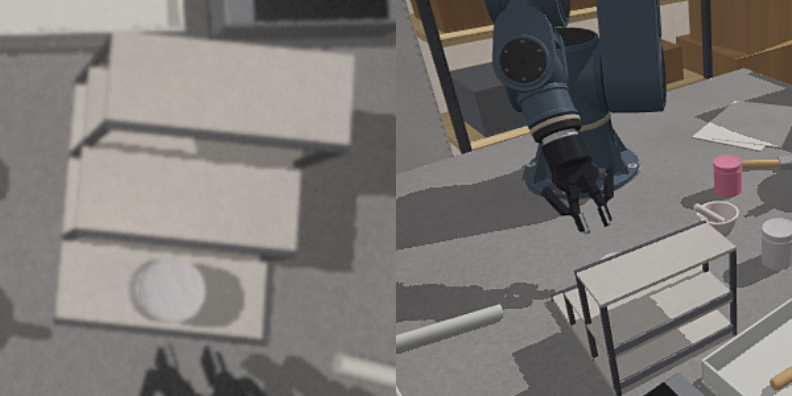

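The tin stands undisturbed on the bottom step (top px ≈ (397,241)), the fingers are in front of it, and the rack is intact. I lower behind it.

```bash
python3 -m crank '[[0,-0.5,0,1.8,0.1,2.1,0.2],[0,0,0,1.8,0.1,2.1,0.2],[0,0,0,1.5,0.1,1.8,0.2],[0,0,0,0,0,0,0.2]]'
python3 - <<'E'
from lev import *
from h import *
import cv2
go((.3531+.093*.993,-.1758-.093*.118,.081),38)
X=ray("top",(396.8,240.9),.062)-[.506,-.197,.062]; print("tin u,v",X[0]*.993-X[1]*.118,X[0]*.118+X[1]*.993)
E
```

```text
clock: 13.85
ee_pos: [0.3657, -0.1926, 0.1002]
tcp_rot: [3.119, 0.631, 3.024]
ft_force: [0.3, 0.6, -0.2]
opening: 0.398
grasp_force: 0.0
joints [-0.68 -0.07 -1.14 -0.04  0.34 -0.48] pos [ 0.3657 -0.1926  0.1002] turn [ 1.3 -1.8 -0. ]
shift cm now [-5.21  1.38  6.21] in target axes [-5.01  1.52  6.34]
tin u,v -0.04734371420446907 0.006492956108665807
```

Joint 3 is at its stop again, so 38° this close to the base is out of reach. 25° of tilt still clears the board edge, so I use that.

```bash
python3 -m crank '[[-0.6,4,0,0,0,0,0.2],[-0.6,4,0,0,0,0,0.2],[0,3,0,0,0,0,0.2],[0,0,0,0,0,0,0.2]]'
python3 - <<'E'
from lev import *
go((.3775,-.1767,.088),25)
E
```

```text
clock: 14.35
ee_pos: [0.3668, -0.1929, 0.102]
tcp_rot: [3.104, 0.443, 3.033]
ft_force: [-0.2, 0.1, -0.5]
opening: 0.397
grasp_force: 0.0
joints [-0.63 -0.03 -0.96  0.26  0.25 -0.48] pos [ 0.3668 -0.1929  0.102 ] turn [2.4 0.4 0.5]
shift cm now [-0.2   1.66  1.71] in target axes [-0.19  1.74  1.64]
```

```bash
python3 -m crank '[[2.4,0.4,0.5,0,0.9,0,0.2],[0,0,0,-0.2,0.8,0.8,0.2],[0,0,0,0,0,0.8,0.2],[0,0,0,0,0,0,0.2]]'
python3 - <<'E'
from lev import *
f=np.array([.993,-.118,0])
go(np.array([.3775,-.1767,.088])+f*.009,25); go(np.array([.3775,-.1767,.088])+f*.104,25)
E
```

```text
clock: 14.85
ee_pos: [0.3764, -0.1768, 0.0867]
tcp_rot: [3.14, 0.433, 3.023]
ft_force: [-0.5, -0.8, -0.1]
opening: 0.394
grasp_force: 0.0
joints [-0.54 -0.01 -1.    0.18  0.17 -0.39] pos [ 0.3764 -0.1768  0.0867] turn [ 0.1 -0.2 -0. ]
shift cm now [-0.97  0.02  0.3 ] in target axes [-0.97  0.02  0.31]
joints [-0.54 -0.01 -1.    0.18  0.17 -0.39] pos [ 0.3764 -0.1768  0.0867] turn [ 0.1 -0.2 -0. ]
shift cm now [-9.59  0.02  4.29] in target axes [-9.57  0.02  4.32]
```

```bash
python3 -m crank '[[0,0,0,-0.9,0,0.42,0.2],[0,0,0,-0.7,0,0.33,0.2],[0,0,0,-0.7,0,0.33,0.2],[0,0,0,-0.7,0,0.33,0.2],[0,0,0,-0.7,0,0.33,0.2]]'
python3 -m crank '[[0,0,0,-0.7,0,0.33,0.2],[0,0,0,-0.7,0,0.33,0.2],[0,0,0,-0.7,0,0.33,0.2],[0,0,0,-0.7,0,0.33,0.2],[0,0,0,-0.7,0,0.33,0.2]]'
python3 -m crank '[[0,0,0,-0.7,0,0.33,0.2],[0,0,0,-0.7,0,0.33,0.2],[0,0,0,-0.7,0,0.33,0.2],[0,0,0,0,0,0,0.2]]'
python3 - <<'E'
from lev import *
import cv2
f=np.array([.993,-.118,0])
go(np.array([.3775,-.1767,.088])+f*.106,25)
ims=[manip.get_image(n)[:,:,::-1] for n in("top","scene")]
cv2.imwrite("pics/a3.png",np.hstack([cv2.resize(ims[0][110:290,320:500],(396,396)),cv2.resize(ims[1][200:350,110:260],(396,396))]))
E
```

```text
clock: 15.48
ee_pos: [0.4178, -0.1818, 0.0872]
tcp_rot: [3.141, 0.434, 3.023]
ft_force: [-2.1, -0.4, 1.6]
opening: 0.398
grasp_force: 1.0
clock: 16.1
ee_pos: [0.4562, -0.1864, 0.087]
tcp_rot: [3.141, 0.434, 3.023]
ft_force: [-2.6, -1.1, 2.3]
opening: 0.401
grasp_force: 1.3
clock: 16.6
ee_pos: [0.4793, -0.1892, 0.0869]
tcp_rot: [3.141, 0.434, 3.023]
ft_force: [0.2, -0.3, -0.6]
opening: 0.399
grasp_force: 0.0
joints [-0.44  0.17 -0.8   0.19  0.13 -0.29] pos [ 0.4793 -0.1892  0.0869] turn [ 0.  -0.1 -0. ]
shift cm now [-0.35  0.04  0.04] in target axes [-0.35  0.04  0.04]
```

View pics/a3.png

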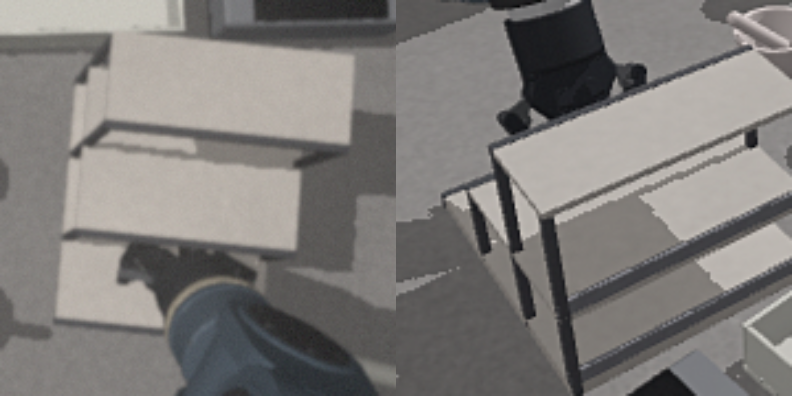

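The tin has gone under the middle board. By geometry its front is about 9 mm in. I add a few mm of margin by tilting the tips further in, then retreat and check.

```bash
python3 -m crank '[[0,-2,0,0,0,0.1,0.2],[0,-2,0,0,0,0.1,0.2],[0,-2,0,0,0,0.1,0.2],[0,-2,0,0,0,0,0.2],[0,0,0,0,0,0,0.2]]'
python3 -m crank '[[0,0,0,1.5,0,-1,0.2],[0,0,0,4,0,-2.5,0.2],[0,5,0,2.5,0,-2,0.2],[0,5,0,0,0,-3,0.2],[0,5,0,0,0,-4,0.2]]'
python3 -m crank '[[0,6,0,0,0,-4,-1],[0,6,0,0,0,-3,-1],[0,6,0,0,0,0,-1],[0,0,0,0,0,0,-1]]'
python3 - <<'E'
from lev import *
import cv2
go((.597,.090,.22))
ims=[manip.get_image(n)[:,:,::-1] for n in("top","wrist")]
cv2.imwrite("pics/a4.png",np.hstack([cv2.resize(ims[0][110:290,320:500],(396,396)),cv2.resize(ims[1],(396,396))]))
np.save("w4.npy",ims[1])
E
```

```text
clock: 17.32
ee_pos: [0.4793, -0.1891, 0.0838]
tcp_rot: [3.14, 0.572, 3.022]
ft_force: [-0.6, -0.2, -0.1]
opening: 0.399
grasp_force: 0.0
clock: 17.95
ee_pos: [0.3532, -0.1739, 0.149]
tcp_rot: [3.14, 0.312, 3.022]
ft_force: [1.5, -0.1, -0.4]
opening: 0.398
grasp_force: 0.0
clock: 18.45
ee_pos: [0.3373, -0.1724, 0.214]
tcp_rot: [3.14, 0.005, 3.024]
ft_force: [1.0, 0.1, 0.1]
opening: 1.0
grasp_force: 0.0
joints [-0.47  0.   -0.5   1.06  0.   -0.36] pos [ 0.3373 -0.1724  0.214 ] turn [ 0.1  0.3 -0. ]
shift cm now [-22.7   29.11  -0.44] in target axes [-22.71  29.11  -0.6 ]
```

View pics/a4.png

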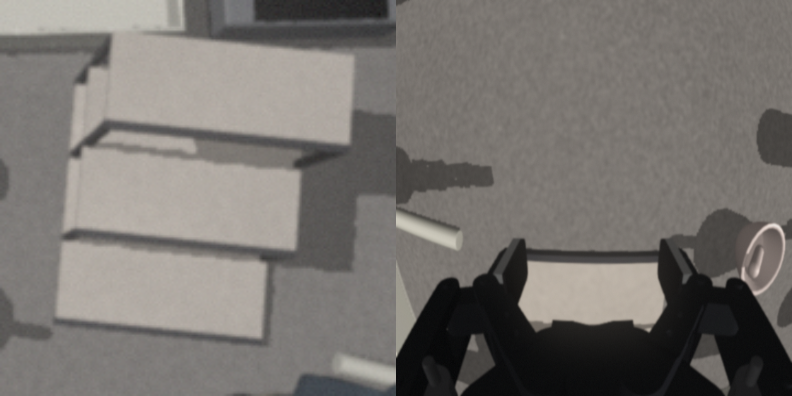

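The bottom step is clear: the short tin is fully under the middle board. Next is the tall tin.

```bash
python3 -m crank '[[0,0,0,0,4.8,-1,-1],[0,0,0,0,4.8,0,-1],[0,0,0,0,4.8,0,-1],[0,0,0,0,4.8,0,-1],[0,0,0,0,4.8,0,-1]]' >/dev/null
python3 -m crank '[[0,0,0,-4.5,4.9,0,-1],[0,0,0,-4.5,0,0,-1],[0,0,0,-4.5,0,0,-1],[0,0,0,-4.5,0,0,-1],[0,0,0,-4.5,0,0,-1]]' >/dev/null
python3 -m crank '[[0,0,0,0,0,0,-1]]'
python3 - <<'E'
from lev import *
import cv2
go((.598,.091,.094))
c=manip.get_calibration("wrist"); im=manip.get_image("wrist"); K,R_,t=map(np.array,(c["camera_matrix"],c["R"],c["t"]))
# predicted lid centre + outline, compared with bright blob / circle
def pw(X):
    p=R_@np.array(X)+t; th=np.arctan2(np.hypot(*p[:2]),p[2]); d=p[:2]/np.hypot(*p[:2]); return K[:2,2]+K[0,0]*th*d
p=pw([.598,.091,.078]); r=np.linalg.norm(pw([.598,.124,.078])-p); print("pred lid",p,r)
g=cv2.GaussianBlur(cv2.cvtColor(im,cv2.COLOR_RGB2GRAY),(5,5),0)
h=cv2.HoughCircles(g,cv2.HOUGH_GRADIENT,1,20,param1=80,param2=18,minRadius=int(r*.85),maxRadius=int(r*1.15))
if h is not None: print(sorted(h[0].tolist(),key=lambda q:np.hypot(q[0]-p[0],q[1]-p[1]))[:3])
E
```

```text
clock: 19.92
ee_pos: [0.593, 0.0843, 0.2246]
tcp_rot: [3.14, 0.006, 3.022]
ft_force: [-0.3, -0.9, -0.8]
opening: 0.999
grasp_force: 0.0
joints [ 0.14  0.44  0.08  1.2  -0.    0.26] pos [0.593  0.0843 0.2246] turn [ 0.1  0.4 -0.1]
shift cm now [-0.34  0.71 13.07] in target axes [-0.42  0.73 13.06]
pred lid [287.06748986 219.17647488] 46.68792400780476
[[286.5, 214.5, 46.79999923706055], [488.5, 175.5, 45.70000076293945], [225.5, 15.5, 51.29999923706055]]
```

```bash
python3 -m crank '[[0,0,0,-0.1,0.7,4,-1],[0,0,0,0,0,4,-1],[0,0,0,0,0,3,-1],[0,0,0,0,0,2,-1],[0,0,0,0,0,0,-1]]'
python3 -m crank '[[0,0,0,0,0,0,1],[0,0,0,0,0,0,1],[0,0,0,0,0,0,1],[0,0,0,0,0,0,1],[0,0,0,0,0,0,1]]' 45
python3 -m crank '[[0,0,0,0,0,-3,1],[0,0,0,0,0,-5,1],[0,0,0,0,0,-5,1],[0,0,0,0,0,-3,1],[0,0,0,0,0,0,1]]'
python3 -c "
from lev import *
c,s=np.cos(-.118),np.sin(-.118)
u=.09-.05
go((.506+u*c+.003*.118,-.197+u*s+.003,.18))"
```

```text
clock: 20.6
ee_pos: [0.5922, 0.0919, 0.0949]
tcp_rot: [3.141, 0.004, 3.023]
ft_force: [-0.1, -0.1, 0.9]
opening: 1.0
grasp_force: 0.0
clock: 21.22
ee_pos: [0.5946, 0.0921, 0.0973]
tcp_rot: [3.14, 0.008, 3.023]
ft_force: [-3.1, -0.5, 7.2]
opening: 0.762
grasp_force: 49.6
clock: 21.85
ee_pos: [0.5942, 0.0923, 0.2589]
tcp_rot: [3.139, 0.011, 3.023]
ft_force: [0.3, 0.6, -2.8]
opening: 0.762
grasp_force: 50.5
joints [ 0.15  0.43  0.15  1.28 -0.    0.27] pos [0.5942 0.0923 0.2589] turn [ 0.1  0.6 -0.1]
shift cm now [  1.43 -29.48   7.81] in target axes [  1.37 -29.46   7.89]
```

```bash
python3 -m crank '[[0,-0.6,0,3.4,0,0,1],[0,0,0,0,-5,0,1],[0,0,0,0,-5,0,1],[0,0,0,0,-5,0,1],[0,0,0,0,-5,0,1]]' >/dev/null
python3 -m crank '[[0,0,0,0,-5,0,1],[0,0,0,0,-4.5,0,1],[0,0,0,-1,0,2,1],[0,0,0,-1,0,2,1],[0,0,0,0,0,0,1]]'
python3 -c "
from lev import *
c,s=np.cos(-.118),np.sin(-.118)
u=.09-.05
go((.506+u*c+.003*.118,-.197+u*s+.003,.1813))"
```

```text
clock: 23.1
ee_pos: [0.5447, -0.1984, 0.2133]
tcp_rot: [3.14, 0.013, 3.024]
ft_force: [-0.9, 0.2, -1.3]
opening: 0.759
grasp_force: 50.8
joints [-0.35  0.4  -0.01  1.15  0.   -0.23] pos [ 0.5447 -0.1984  0.2133] turn [ 0.1  0.7 -0. ]
shift cm now [-0.1  -0.02  3.2 ] in target axes [-0.14 -0.01  3.2 ]
```

```bash
python3 -m crank '[[0,0.7,0,0,0,1.5,1],[0,0,0,0,0,1,1],[0,0,0,0,0,0.3,1],[0,0,0,0,0,0,1]]'
python3 -m crank '[[0,0,0,0,0,0.2,1],[0,0,0,0,0,0.1,1],[0,0,0,0,0,0,1]]'
```

```text
clock: 23.6
ee_pos: [0.5454, -0.1992, 0.1875]
tcp_rot: [3.141, 0.004, 3.023]
ft_force: [0.8, 0.4, -2.9]
opening: 0.765
grasp_force: 50.8
clock: 23.98
ee_pos: [0.5455, -0.1993, 0.1845]
tcp_rot: [3.141, 0.004, 3.023]
ft_force: [-0.4, -0.3, -2.1]
opening: 0.764
grasp_force: 50.8
```

```bash
python3 -m crank '[[0,0,0,0,0,0.1,1],[0,0,0,0,0,0,1]]'
```

```text
clock: 24.22
ee_pos: [0.5455, -0.1992, 0.1834]
tcp_rot: [3.141, 0.004, 3.023]
ft_force: [0.5, 0.2, -2.3]
opening: 0.762
grasp_force: 50.8
```

```bash
python3 -m crank '[[0,0,0,0,0,0.1,1],[0,0,0,0,0,0,1]]'; python3 -m crank '[[0,0,0,0,0,0.1,1],[0,0,0,0,0,0,1]]'
```

```text
clock: 24.48
ee_pos: [0.5454, -0.1992, 0.1824]
tcp_rot: [3.141, 0.004, 3.023]
ft_force: [-1.1, -0.3, -2.2]
opening: 0.76
grasp_force: 50.8
clock: 24.72
ee_pos: [0.5455, -0.1992, 0.1815]
tcp_rot: [3.141, 0.004, 3.023]
ft_force: [-0.7, -0.0, -2.9]
opening: 0.756
grasp_force: 50.9
```

```bash
python3 -m crank '[[0,0,0,0,0,0.1,1],[0,0,0,0,0,0,1]]'
```

```text
clock: 24.98
ee_pos: [0.5454, -0.1992, 0.1813]
tcp_rot: [3.141, 0.005, 3.023]
ft_force: [-4.3, 1.9, 11.4]
opening: 0.763
grasp_force: 52.1
```

Contact on the middle board. Release, rise, retreat, and tilt to 45°, which is farther out here so joint 3 has room. I go gently.

```bash
python3 -m crank '[[0,0,0,0,0,0,-1],[0,0,0,0,0,0,-1],[0,0,0,0,0,0,-1],[0,0,0,0,0,-3,-1],[0,0,0,0,0,-5,-1]]'
python3 -m crank '[[0,0,0,0,0,-2,-1],[0,0,0,4,0,0,0.2],[0,0,0,4,0,0,0.2],[0,0,0,2.5,0,0,0.2],[0,0,0,0,0,0,0.2]]'
python3 -m crank '[[0,-7.5,0,0,0,0,0.2],[0,-7.5,0,0,0,0,0.2],[0,-7.5,0,0,0,0,0.2],[0,0,0,0,0,0,0.2]]' 
python3 -c "
from lev import *
go((.4418,-.1868,.153),45)"
```

```text
clock: 25.6
ee_pos: [0.5444, -0.199, 0.26]
tcp_rot: [3.14, 0.001, 3.023]
ft_force: [0.8, -0.3, -0.2]
opening: 1.002
grasp_force: 0.0
clock: 26.22
ee_pos: [0.4397, -0.1868, 0.2805]
tcp_rot: [3.141, 0.005, 3.022]
ft_force: [0.8, -0.2, 0.3]
opening: 0.399
grasp_force: 0.0
clock: 26.72
ee_pos: [0.4399, -0.1866, 0.2799]
tcp_rot: [3.141, 0.396, 3.022]
ft_force: [0.1, -0.1, -0.2]
opening: 0.396
grasp_force: 0.0
joints [-0.47 -0.1  -0.51  0.79  0.13 -0.32] pos [ 0.4399 -0.1866  0.2799] turn [ -0.  -22.3  -0.1]
shift cm now [ 4.72 -0.   11.78] in target axes [8.83 0.01 9.11]
```

```bash
python3 -m crank '[[0,-7.5,0,0,0,0,0.2],[0,-7.5,0,0,0,0,0.2],[0,-7.3,0,0,0,0,0.2],[0,0,0,0,0,0,0.2]]' 
python3 -m crank '[[0,0,0,3,0,3,0.2],[0,0,0,3,0,3,0.2],[0,0,0,2.6,0,2.9,0.2],[0,0,0,0,0,0,0.2]]' 
python3 -c "
from lev import *
go((.4418,-.1868,.153),45)
f=np.array([.993,-.118,0])
go(np.array([.4418,-.1868,.153])+f*.111,45)"
```

```text
clock: 27.22
ee_pos: [0.4403, -0.1868, 0.2789]
tcp_rot: [3.139, 0.782, 3.02]
ft_force: [0.4, 0.5, 0.6]
opening: 0.402
grasp_force: 0.0
clock: 27.72
ee_pos: [0.4432, -0.1869, 0.1535]
tcp_rot: [3.137, 0.777, 3.02]
ft_force: [0.0, -0.3, 0.3]
opening: 0.401
grasp_force: 0.0
joints [-0.55 -0.08 -1.09 -0.17  0.3  -0.31] pos [ 0.4432 -0.1869  0.1535] turn [ 0.1 -0.5 -0.2]
shift cm now [ 0.14 -0.01 -0.06] in target axes [ 0.14 -0.01 -0.06]
joints [-0.55 -0.08 -1.09 -0.17  0.3  -0.31] pos [ 0.4432 -0.1869  0.1535] turn [ 0.1 -0.5 -0.2]
shift cm now [-7.78 -0.01  7.73] in target axes [-7.71 -0.02  7.79]
```

```bash
python3 -m crank '[[0,0,0,-0.5,0,0.5,0.2],[0,0,0,-0.5,0,0.5,0.2],[0,0,0,-0.5,0,0.5,0.2],[0,0,0,-0.5,0,0.5,0.2],[0,0,0,-0.5,0,0.5,0.2]]'
python3 -m crank '[[0,0,0,-0.6,0,0.6,0.2],[0,0,0,-0.6,0,0.6,0.2],[0,0,0,-0.6,0,0.6,0.2],[0,0,0,-0.6,0,0.6,0.2],[0,0,0,-0.6,0,0.6,0.2]]'
python3 -m crank '[[0,0,0,-0.5,0,0.5,0.2],[0,0,0,-0.5,0,0.5,0.2],[0,0,0,0,0,0,0.2]]'
python3 - <<'E'
from lev import *
import cv2
f=np.array([.993,-.118,0])
go(np.array([.4418,-.1868,.153])+f*.111,45)
im=manip.get_image("scene")[:,:,::-1]; cv2.imwrite("pics/s5.png",im)
E
```

```text
clock: 28.35
ee_pos: [0.4786, -0.1913, 0.1566]
tcp_rot: [3.141, 0.786, 3.022]
ft_force: [-2.5, 0.7, 2.0]
opening: 0.396
grasp_force: 1.3
clock: 28.98
ee_pos: [0.5208, -0.1963, 0.1563]
tcp_rot: [3.14, 0.786, 3.022]
ft_force: [-3.1, 0.2, 2.3]
opening: 0.399
grasp_force: 1.4
clock: 29.35
ee_pos: [0.5347, -0.1979, 0.1563]
tcp_rot: [3.141, 0.786, 3.023]
ft_force: [0.2, 0.6, -0.2]
opening: 0.398
grasp_force: 0.0
joints [-0.45  0.09 -0.92 -0.2   0.24 -0.24] pos [ 0.5347 -0.1979  0.1563] turn [-0.   0.  -0.1]
shift cm now [-1.    0.01  1.47] in target axes [-1.    0.01  1.47]
```

```bash
python3 -m crank '[[0,0,0,-0.5,0,0.5,0.2],[0,0,0,-0.4,0,0.4,0.2],[0,0,0,-0.35,0,0.35,0.2],[0,0,0,0,0,0,0.2]]'
python3 - <<'E'
from lev import *
import cv2
f=np.array([.993,-.118,0])
go(np.array([.4418,-.1868,.153])+f*.111,45)
im=manip.get_image("scene")[:,:,::-1]; cv2.imwrite("pics/s6.png",im)
E
python3 -m crank '[[0,0,0,1.5,0,-1.5,0.2],[0,0,0,3,0,-3,0.2],[0,5,0,3,0,-3,0.2],[0,5,0,1,0,-2,0.2],[0,0,0,0,0,0,0.2]]'
python3 - <<'E'
from h import *
import cv2
ims=[manip.get_image(n)[:,:,::-1] for n in("top","scene")]
cv2.imwrite("pics/a5.png",np.hstack([cv2.resize(ims[0][110:290,320:500],(396,396)),cv2.resize(ims[1][200:350,110:260],(396,396))]))
E
```

```text
clock: 29.9
ee_pos: [0.5523, -0.2, 0.1565]
tcp_rot: [3.141, 0.786, 3.023]
ft_force: [-0.4, 0.2, 0.8]
opening: 0.398
grasp_force: 0.0
joints [-0.44  0.12 -0.88 -0.19  0.23 -0.23] pos [ 0.5523 -0.2     0.1565] turn [-0.   0.1 -0.1]
shift cm now [0.27 0.01 0.23] in target axes [0.27 0.01 0.23]
clock: 30.58
ee_pos: [0.4267, -0.1856, 0.1669]
tcp_rot: [-3.141, 0.614, 3.023]
ft_force: [1.0, -0.2, -0.0]
opening: 0.4
grasp_force: 0.0
```

View pics/a5.png

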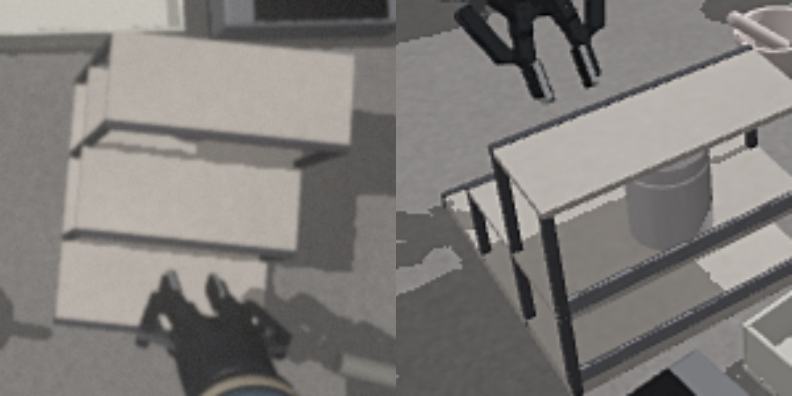

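The tall tin stands upright under the top board, mid-width. Its lower rim bottoms out at scene px ≈ (213,294), with sides at x ≈ 197.5 and 229.5. I check its depth numerically.

```bash
python3 - <<'E'
from h import *
a=np.linspace(0,2*np.pi,72); f=np.array([.993,-.118,0]); l=np.array([.118,.993,0])
for u in (.025,.033,.043,.053):
    C=np.array([.506,-.197,.084])+f*(.09+u)+l*.003
    P=np.array([proj("scene",C+.033*(np.cos(t)*f+np.sin(t)*l)) for t in a]); print(u,P[:,0].min().round(1),P[:,0].max().round(1),P[:,1].max().round(1))
E
```

```text
0.025 194.2 226.0 290.9
0.033 196.0 228.0 293.1
0.043 198.4 230.6 295.9
0.053 200.7 233.2 298.7
```

The measurement gives a centre at ≈ 38 mm, so the front is ≈ 5 mm in. That is thin against a few mm of calibration error, so I nudge it 5 mm further; the lip leaves room.

```bash
python3 -m crank '[[0,-5,0,0,0,0,0.2],[0,-5,0,0,0,0,0.2],[0,0,0,0,0,0,0.2]]'
python3 -c "
from lev import *
go((.5523+.005,-.2006,.1565),45)"
```

```text
clock: 31.05
ee_pos: [0.4251, -0.1844, 0.1634]
tcp_rot: [3.139, 0.785, 3.021]
ft_force: [0.0, 0.3, -0.0]
opening: 0.403
grasp_force: 0.0
joints [-0.57 -0.14 -1.11 -0.12  0.32 -0.33] pos [ 0.4251 -0.1844  0.1634] turn [ 0.  -0.1 -0.1]
shift cm now [-8.93 -0.04  9.9 ] in target axes [-8.93 -0.06  9.91]
```

```bash
python3 -m crank '[[0,0,0,-2,0,2.5,0.2],[0,0,0,-2.4,0,2.8,0.2],[0,0,0,-2,0,2.1,0.2],[0,0,0,-1,0,1,0.2],[0,0,0,0,0,0,0.2]]'
python3 -m crank '[[0,0,0,-0.5,0,0.5,0.2],[0,0,0,-0.5,0,0.5,0.2],[0,0,0,-0.3,0,0.3,0.2],[0,0,0,-0.2,0,0.2,0.2],[0,0,0,0,0,0,0.2]]'
python3 -m crank '[[0,0,0,1.5,0,-1.5,0.2],[0,0,0,3,0,-3,0.2],[0,5,0,3,0,-3,0.2],[0,5,0,1,0,-2,0.2],[0,0,0,0,0,0,0.2]]'
python3 - <<'E'
from h import *
import cv2
im=manip.get_image("scene")[:,:,::-1].copy(); cv2.imwrite("pics/s7.png",im)
old=cv2.imread("pics/a5.png")[:,396:]
new=cv2.resize(im[200:350,110:260],(396,396))
# template match: shift of the tin since the last view
T=old[195:255,225:325]; r=cv2.matchTemplate(new[160:300,190:360],T,cv2.TM_CCOEFF_NORMED); _,m,_,p=cv2.minMaxLoc(r)
print("match",m,"tin shift scene px",(p[0]+190-225)/2.64,(p[1]+160-195)/2.64)
E
```

```text
clock: 31.68
ee_pos: [0.5375, -0.1981, 0.1579]
tcp_rot: [3.14, 0.785, 3.023]
ft_force: [-0.4, -0.4, 0.6]
opening: 0.401
grasp_force: 0.0
clock: 32.3
ee_pos: [0.5582, -0.2007, 0.1582]
tcp_rot: [3.14, 0.786, 3.022]
ft_force: [-0.2, -0.5, 0.1]
opening: 0.403
grasp_force: 0.1
clock: 32.92
ee_pos: [0.433, -0.1863, 0.1687]
tcp_rot: [-3.141, 0.614, 3.023]
ft_force: [0.8, -0.3, -0.5]
opening: 0.397
grasp_force: 0.0
match 0.944800078868866 tin shift scene px 1.5151515151515151 -0.7575757575757576
```

The tin moved about 6 mm in with no lip contact force, and the gripper is clear of everything. I hand in.

```bash
python3 -c "
from station import manip
print(manip.finish_job())"
```

```text
the job is handed in; nothing more can be done
None
```

The job is handed in at about 33 s and may be judged a fail: both tins look put away upright (short on the bottom tier, tall on the middle board), but at 12.75 s the wrist force read about 220 N against the 120 N limit, in free space as joint 3 came up to its stop while tilting.

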